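# Strip the spindle rail

## Robot

A 6-joint arm with a two-finger parallel gripper is mounted at the origin on a cart in front of the work surface, level with it; the furniture and walls round the work are solid. World frame = base frame: x ahead of the robot, y to its left, z up, the work surface at z = 0. Lengths are in m, angles in rad, forces in N, time in s.
With the tool pointing down it reaches from about 0.325 to 0.9 m from the base axis. Payload 3.5 kg.
Tool frame: the origin (TCP) lies at the very end of the fingers, on their centre line; the grasp point (between the pads) lies robot.tcp_to_grasp behind it (robot.tcp_to_grasp is the distance from the TCP to the grasp point, in m); z points along the fingers, y is the direction in which the jaws open and shut (so a half turn about z gives the same grasp; the last joint's range is limited). The gripper opens to 85 mm and grips with 20 to 120 N. Pads are 22 mm wide; open, the fingers measure 114 mm over their backs; the gripper's body (76 mm by 85 mm) begins 54 mm behind the grasp point. The pads swing forward as they close: fully open they stand 13 mm farther back than shut.
Start: joints at [-1.434, 0.276, -0.026, 1.268, 0, 1.467], TCP at [0.148, -0.607, 0.231] pointing down, gripper open.
Joint ranges: [-3.12, 3.12], [-0.85, 1.88], [-1.08, 1.24], [-1.95, 2.15], [-1.57, 1.53], [-3.14, 3.14]. Speed limits (rad/s): [2.57, 2.57, 3.14, 3.14, 3.14, 3.14].

## Interface

Orientations are given as a unit quaternion [x, y, z, w].
In Python, from rig import sensors, imaging, workorder, robot gives the robot as it stands.
- The arm moves only by the tool arm_command, never from a script. Its arguments are lists of equal length, an entry for each row: "xyz": the shift along the tool's x, y, z in mm, a list of three; "delta_rot": the turn, a rotation vector about the tool's x, y, z in rad, a list of three; "hand": the gripper command: -1 is shut, 1 is fully open, values between are in proportion. In form: {"xyz": [[dx, dy, dz], ...], "delta_rot": [[rx, ry, rz], ...], "hand": [hand, ...]}. A call has 1 to 10 rows; each row is the pose to reach, as a shift and turn from the pose measured when the call began, along the tool's axes at that moment; what a row does not reach only later rows make up. A row lasts 1/8 s, in which the tool goes at most 62.5 mm and 10.7 degrees, less where a joint would pass 70% of its speed; a pose out of reach is approached as far as the arm can. A call with a gripper value outside its range is refused whole. The fingers move at their own pace and stop on an object; "squeeze" is the grip in N (left out, the last holds). Time passes only in rows, so rows that repeat a pose let the fingers close. It gives the time, the measured TCP pose, the force and the opening at its end, in the units of the state.
- sensors.read_state(): the state, without advancing time (a new reading comes with each control period).
- imaging.capture(name): name is "scene" or "top" or "wrist"; returns the picture (480x640x3 uint8, red, green, blue); there is no depth.
- imaging.camera_model(name): a dict with "K" (3x3 intrinsics, pixels), "D" ([k1, k2, p1, p2, k3] as OpenCV has them; the pictures are not rectified), "R" (3x3) and "t" (3): a world point X has camera coordinates R X + t. Camera axes: x right, y down, z forward; pixel columns grow to the right and rows downward; lengths in m; the calibration is good to about 2 mm. A picture is of the moment at which its call begins: read the wrist's pose just before it. camera_model takes no time and is no camera call; for the wrist camera it gives the pose at the moment of the call.
- workorder.close_job(): hands the job in, once; it reports no verdict.
The state is a dict: "clock": time; "joints": joint angles; "qd": joint speeds; "joint_efforts": joint torques, N m; "ee_pos": TCP position; "eef_rot": TCP orientation; "contact_force": force on the tool from outside, world axes, zero at the start; "torque": the same for the moment, N m; "width": finger opening in m.
Only numpy, scipy, OpenCV 4.12 (cv2) and the standard library are available. Lean on these libraries where they do the work, as an engineer would, in place of code of your own. Each camera call takes 0.05 s, during which the arm holds its last target. There are 200 camera calls.

## Task

Open the spindle rail and empty it: from the stud at its open end take off first the wing nut, then the black spacer, then the steel bracket that closes the rail, and put each in the grey plastic tray before taking the next. Then slide every spindle out through the open end of the rail and put them all in the steel tray behind, standing or lying; leave the other things on the bench where they are.

Things in the scene. Friction and masses are not known exactly. Their poses are not given: they have to be found in the camera images.
- rail: Fixed slotted aluminium rail on a base plate 380 x 90 x 12 mm; origin at the centre of its underside, z up, own +x along the rail out of its open end. Channel 54 mm wide from x = -0.184 to the mouth at x = +0.070; two steel lips over it (underside 25 mm, top 33 mm above the worktop) leave a slot 22 mm wide on the centre line. Beyond the mouth the base plate is bare up to the stud
- stud (a point): Foot of the steel stud, on the centre line of the rail at rail x = +0.160, on the base plate's top (12 mm above the worktop). The stud is 14 mm in diameter and rises 62 mm above this point
- mouth (a point): Middle of the rail's open end, on the base plate's top, 90 mm from the stud. A spindle is clear of the lips and can be lifted once its centre is 28 mm beyond the mouth (rail x = +0.098); at 58 mm (x = +0.128) it touches the stud
- wing_nut: Brass wing nut with a smooth bore (already unscrewed: it lifts straight off). Hub 32 mm across and 24 mm high, bore 21 mm; two flat wings along its own x, 68 mm from tip to tip, 9 mm thick, 2 to 24 mm above its underside. Origin at the centre of its underside; at the start it lies on top of the spacer on the stud. 0.09 kg
- spacer: Black plastic spacer ring 56 mm across, 25 mm high, bore 21 mm, 0.12 kg. Origin at the centre of its underside; starts on the stud on top of the bracket
- bracket: Steel stop bracket, 0.2 kg: plate 110 (x) x 40 (y) x 10 mm, origin at the centre of its underside. A hole at x = +0.030 sits over the stud. At the other end an upright flange 40 mm wide, 8 mm thick, x = -0.055 to -0.047; from it a rib 12 mm thick runs along the centre line to x = -0.014; both 55 mm high. Centre of mass near x = -0.018. It closes the rail, flange at the mouth
- bracket_hole (a point): Centre of the bracket's 20 mm hole, at its underside; at the start it lies flat with this over the stud's foot
- spindle_0: Grey dyeing spindle, at the closed end; two to four alike are there (None throughout if absent). Slippery round foot 50 mm across, 10 mm high; neck 14 mm; round post 24 mm across from 24 to 85 mm above the underside; 0.13 kg. Origin at the centre of the foot's underside, z along the post. Starts upright in the rail, foot captive under the lips: it can only slide along
- spindle_1: Grey dyeing spindle, second from the closed end; two to four alike are there (None throughout if absent). Slippery round foot 50 mm across, 10 mm high; neck 14 mm; round post 24 mm across from 24 to 85 mm above the underside; 0.13 kg. Origin at the centre of the foot's underside, z along the post. Starts upright in the rail, foot captive under the lips: it can only slide along
- spindle_2: Grey dyeing spindle, third from the closed end; two to four alike are there (None throughout if absent). Slippery round foot 50 mm across, 10 mm high; neck 14 mm; round post 24 mm across from 24 to 85 mm above the underside; 0.13 kg. Origin at the centre of the foot's underside, z along the post. Starts upright in the rail, foot captive under the lips: it can only slide along
- parts_tray: Loose open grey plastic tray for the nut, spacer and bracket, outside 150 (own x) x 230 (own y) x 30 mm high, walls and floor 4 to 5 mm thick, 0.5 kg; origin at the centre of its underside. To the left of the rail
- drain_tray: Fixed open steel tray for the spindles, outside 140 (own x) x 270 (own y) x 25 mm high, walls and floor 4 to 5 mm thick; origin at the centre of its underside. Behind the rail as seen from the robot
- nail_brush: Grey nail brush 30 x 85 x 55 mm, right of the rail; a bystander, leave it where it stands
- tape_roll: Roll of tape 98 mm across, 25 mm high, right of the steel tray; a bystander, leave it where it stands
- dye_jar_3: White jar with black lid, 46 mm across, 70 mm high, left of the steel tray; a bystander, leave it where it stands
- spindle_3: Grey dyeing spindle, next to the mouth; two to four alike are there (None throughout if absent). Slippery round foot 50 mm across, 10 mm high; neck 14 mm; round post 24 mm across from 24 to 85 mm above the underside; 0.13 kg. Origin at the centre of the foot's underside, z along the post. Starts upright in the rail, foot captive under the lips: it can only slide along
Not all that is in view belongs to the job. Leave any orange look-alike of the spindle_3 alone.

How it is judged:
On the way, in this order (a step that is already met when the one before it is completed fails the run):
1. the wing nut is in the grey tray while spacer and bracket are still on the stud (x of wing_nut in the frame of parts_tray between -0.072 and 0.072 m and y of wing_nut in the frame of parts_tray between -0.112 and 0.112 m and z of wing_nut in the frame of parts_tray between -0.01 and 0.045 m and horizontal distance between each of spacer, bracket_hole and stud below 0.012 m and z of spacer in the frame of rail below 0.03 m and z of bracket in the frame of rail below 0.018 m), for 0.2 s.
2. the spacer is in the grey tray while the bracket is still on the stud (x of spacer in the frame of parts_tray between -0.072 and 0.072 m and y of spacer in the frame of parts_tray between -0.112 and 0.112 m and z of spacer in the frame of parts_tray between -0.01 and 0.045 m and horizontal distance between bracket_hole and stud below 0.012 m and z of bracket in the frame of rail below 0.018 m), for 0.2 s.
3. the bracket is in the grey tray while the spindles are still in the rail (x of bracket in the frame of parts_tray between -0.072 and 0.072 m and y of bracket in the frame of parts_tray between -0.112 and 0.112 m and z of bracket in the frame of parts_tray between -0.01 and 0.045 m and x of each of spindle_0, spindle_1, spindle_2, spindle_3 in the frame of rail below 0.07 m and y of spindle_0 in the frame of rail between -0.01 and 0.01 m and z of each of spindle_0, spindle_1, spindle_2, spindle_3 in the frame of rail below 0.025 m and y of spindle_1 in the frame of rail between -0.01 and 0.01 m and y of spindle_2 in the frame of rail between -0.01 and 0.01 m and y of spindle_3 in the frame of rail between -0.01 and 0.01 m), for 0.2 s.
At the end, for the whole second after the job is handed in: wing nut, spacer and bracket lie in the grey tray (origins between its walls, less than 45 mm above its underside) and every spindle present is in the steel tray, standing or lying (origins between its walls, less than 50 mm above its underside), all at rest (x of wing_nut in the frame of parts_tray between -0.072 and 0.072 m and y of wing_nut in the frame of parts_tray between -0.112 and 0.112 m and z of wing_nut in the frame of parts_tray between -0.01 and 0.045 m and x of spacer in the frame of parts_tray between -0.072 and 0.072 m and y of spacer in the frame of parts_tray between -0.112 and 0.112 m and z of spacer in the frame of parts_tray between -0.01 and 0.045 m and x of bracket in the frame of parts_tray between -0.072 and 0.072 m and y of bracket in the frame of parts_tray between -0.112 and 0.112 m and z of bracket in the frame of parts_tray between -0.01 and 0.045 m and x of spindle_0 in the frame of drain_tray between -0.068 and 0.068 m and y of spindle_0 in the frame of drain_tray between -0.133 and 0.133 m and z of spindle_0 in the frame of drain_tray between -0.01 and 0.05 m and x of spindle_1 in the frame of drain_tray between -0.068 and 0.068 m and y of spindle_1 in the frame of drain_tray between -0.133 and 0.133 m and z of spindle_1 in the frame of drain_tray between -0.01 and 0.05 m and x of spindle_2 in the frame of drain_tray between -0.068 and 0.068 m and y of spindle_2 in the frame of drain_tray between -0.133 and 0.133 m and z of spindle_2 in the frame of drain_tray between -0.01 and 0.05 m and x of spindle_3 in the frame of drain_tray between -0.068 and 0.068 m and y of spindle_3 in the frame of drain_tray between -0.133 and 0.133 m and z of spindle_3 in the frame of drain_tray between -0.01 and 0.05 m and linear speed of each of wing_nut, spacer, bracket, spindle_0, spindle_1, spindle_2, spindle_3 below 0.02 m/s); the robot touches nothing.
It fails at once if a bystander (brush, tape roll or jar) is shifted by more than 3 cm (distance of any of nail_brush, tape_roll, dye_jar_3 from where it was at the start of the episode above 0.03 m).
Of spindle_0, spindle_1, spindle_2, spindle_3 only 2 to 4 are there at a start; the rules pass over those that are not, and their reading is None.
At some moment in a run one of parts_tray may be knocked a few centimetres aside while the robot is not near it.
Once in a run the grip may slacken for a moment while it holds something.
It also fails if it takes over 210 s, if anything falls off the work surface, if the arm or the gripper's body presses on something with over 40 N, if the wrist force passes 120 N, or if a joint passes its speed limit or range.

## Working session

There is one attempt and no reset: what is moved stays moved. The work goes in short steps, Python scripts to look and compute and a tool call to move; the robot and the scene stay as the last step left them, time stands still between calls to the robot, and variables do not carry over. Pictures are saved under pics/ and viewed, about 12 in all and at most 16, crops included, and the job is handed in when it is done.

Besides the shell and the picture viewer there is one more tool, called after "Emit:" by a JSON object that holds its "method" and its "body", one argument or row to a line. arm_command: Moves the arm, as the interface text tells. Its arguments: {"type":"object","properties":{"xyz":{"type":"array"},"delta_rot":{"type":"array"},"hand":{"type":"array"},"squeeze":{"type":"number"}},"required":["xyz","delta_rot","hand"]}

```bash
mkdir -p pics; ls; cat > h.py <<'E'
import numpy as np, cv2
from scipy.spatial.transform import Rotation as Rn
from rig import sensors, imaging, workorder, robot
def snap(n,f):
    im=imaging.capture(n); cv2.imwrite('pics/'+f,im[:,:,::-1]); return im
def ray(cm,u,v):
    K,D,R,t=[np.array(cm[k],float) for k in ('K','D','R','t')]
    p=cv2.undistortPoints(np.array([[[u,v]]],float),K,D)[0,0]
    return -R.T@t, R.T@np.array([p[0],p[1],1.])
def onplane(cm,u,v,z):
    c,d=ray(cm,u,v); return c+d*(z-c[2])/d[2]
def tri(rs):
    A=np.zeros((3,3));b=np.zeros(3)
    for c,d in rs:
        d=d/np.linalg.norm(d);P=np.eye(3)-np.outer(d,d);A+=P;b+=P@c
    x=np.linalg.solve(A,b)
    return x,[np.linalg.norm(np.cross(x-c,d/np.linalg.norm(d))) for c,d in rs]
def proj(cm,X):
    K,D,R,t=[np.array(cm[k],float) for k in ('K','D','R','t')]
    return cv2.projectPoints(np.array([X],float),cv2.Rodrigues(R)[0],t,K,D)[0].ravel()
def totool(p,yaw=None):
    "mm shift in tool axes from now to world TCP point p"
    s=sensors.read_state();R=Rn.from_quat(s['eef_rot'])
    return np.round(R.inv().apply(np.array(p)-s['ee_pos'])*1000,1)
E
python3 - <<'E'
from h import *
np.set_printoptions(precision=3,suppress=True)
print(robot.tcp_to_grasp, sensors.read_state())
for n in ('scene','top','wrist'):
    snap(n,n+'0.png'); c=imaging.camera_model(n); print(n,np.array(c['K'])[0,0],-np.array(c['R']).T@np.array(c['t']),np.array(c['R'])[2])
E
```

```text
pics
0.0187 {'clock': 0.0, 'joints': array([-1.434,  0.277, -0.028,  1.268, -0.   ,  1.467]), 'qd': array([ 0.   , -0.002, -0.   , -0.   ,  0.   ,  0.   ]), 'joint_efforts': array([ -0.001, -44.551,  29.52 ,   0.016,  -0.   ,   0.   ]), 'ee_pos': array([ 0.148, -0.606,  0.23 ]), 'eef_rot': array([ 0.993,  0.12 , -0.   , -0.001]), 'contact_force': array([ 0.199,  0.097, -0.571]), 'torque': array([0.005, 0.015, 0.026]), 'width': 0.0855540236503004}
scene 571.4898185619337 [0.153 0.697 1.063] [ 0.279 -0.618 -0.735]
top 609.8512124749734 [ 0.369 -0.117  1.536] [ 0.111 -0.005 -0.994]
wrist 407.1020020603115 [ 0.227 -0.587  0.374] [-0.31  -0.074 -0.948]
```

View pics/top0.png

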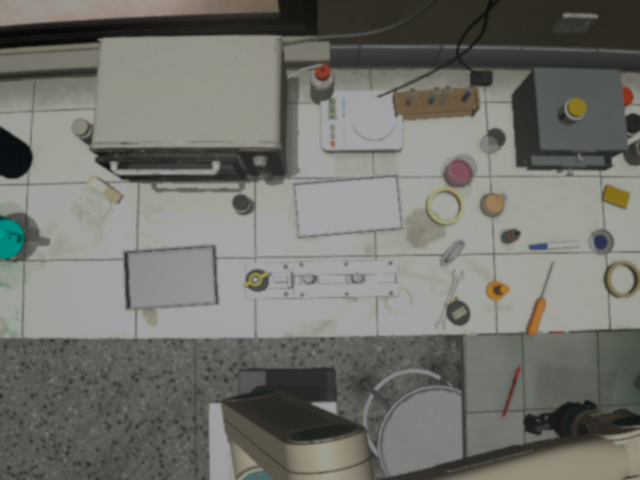

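View pics/scene0.png

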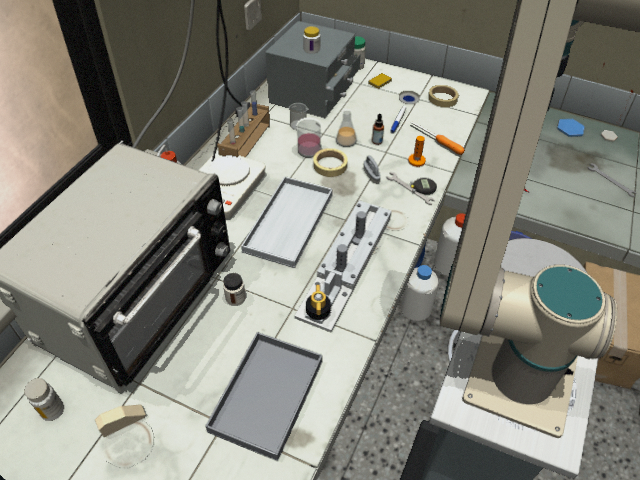

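The top view shows two grey spindles at (308,279) and (356,278), with the nut, spacer and bracket at (257,280). The parts tray is at (171,277), the drain tray at (348,206), the jar at (243,204), the tape at (444,206), the brush at (453,251) and an orange look-alike at (497,290). The scene view agrees: stud at (318,300), spindles at (342,258) and (361,225).

```bash
python3 - <<'E'
from h import *
np.set_printoptions(precision=3,suppress=True)
T=imaging.camera_model('top');S=imaging.camera_model('scene')
for n,a,b in (('nut',(257,280),(318,297)),('sp near',(309,279),(342,249)),('sp far',(357,278),(362,216))):
    print(n,tri([ray(T,*a),ray(S,*b)]))
print('rail corners',[onplane(T,u,v,.012)[:2] for u,v in ((246,263),(246,299),(398,262),(398,297))])
t=cv2.imread('pics/top0.png')
hsv=cv2.cvtColor(t,cv2.COLOR_BGR2HSV)
for nm,seed,tol in (('parts',(171,277),10),('drain',(348,206),8)):
    m=np.zeros((482,642),np.uint8);cv2.floodFill(t.copy(),m,seed,0,(4,)*3,(4,)*3,4|cv2.FLOODFILL_MASK_ONLY|(255<<8))
    c=max(cv2.findContours(m[1:-1,1:-1],cv2.RETR_EXTERNAL,cv2.CHAIN_APPROX_NONE)[0],key=cv2.contourArea)
    r=cv2.minAreaRect(c);print(nm,r);B=[onplane(T,*p,.005)[:2] for p in cv2.boxPoints(r)];print(np.array(B),np.mean(B,0), [np.linalg.norm(B[i]-B[i-1]) for i in range(2)])
print('jar',onplane(T,243,204,.07),'tape',onplane(T,444,206,.02),'brush',onplane(T,453,251,.05),'oven',onplane(T,270,175,.15))
E
```

```text
nut (array([0.454, 0.029, 0.061]), [np.float64(0.0014130054378031995), np.float64(0.0014130054378032671)])
sp near (array([ 0.453, -0.097,  0.088]), [np.float64(0.0013110728812500058), np.float64(0.0013110728812500817)])
sp far (array([ 0.452, -0.212,  0.089]), [np.float64(0.0002998686449928129), np.float64(0.000299868644992823)])
rail corners [array([0.499, 0.061]), array([0.408, 0.061]), array([ 0.495, -0.321]), array([ 0.408, -0.319])]
parts ((169.51780700683594, 277.9808349609375), (60.77315139770508, 87.27349853515625), 87.87889862060547)
[[0.539 0.374]
 [0.544 0.148]
 [0.39  0.142]
 [0.384 0.366]] [0.464 0.258] [np.float64(0.15516548466958935), np.float64(0.2260174922295944)]
drain ((347.4127502441406, 204.74673461914062), (53.190589904785156, 101.52991485595703), 85.03025817871094)
[[ 0.704 -0.063]
 [ 0.723 -0.323]
 [ 0.586 -0.331]
 [ 0.567 -0.073]] [ 0.645 -0.197] [np.float64(0.1373461125699683), np.float64(0.2609230601670455)]
jar [0.638 0.061 0.07 ] tape [ 0.635 -0.442  0.02 ] brush [ 0.517 -0.453  0.05 ] oven [ 0.691 -0.011  0.15 ]
```

Emit:
{"method": "arm_command", "body": {
  "xyz": [
    [448,-545,30],
    [448,-545,30],
    [448,-545,30],
    [448,-545,30],
    [448,-545,30],
    [448,-545,30],
    [448,-545,30],
    [448,-545,30],
    [448,-545,30],
    [448,-545,30]
  ],
  "delta_rot": [
    [0,0,-1.33],
    [0,0,-1.33],
    [0,0,-1.33],
    [0,0,-1.33],
    [0,0,-1.33],
    [0,0,-1.33],
    [0,0,-1.33],
    [0,0,-1.33],
    [0,0,-1.33],
    [0,0,-1.33]
  ],
  "hand": [1,1,1,1,1,1,1,1,1,1]
}}

```text
clock: 1.4
ee_pos: [0.4193, -0.0423, 0.2049]
eef_rot: [0.707, 0.707, 0.001, -0.0]
contact_force: [0.4, -0.9, 0.4]
width: 0.0853
```

Emit:
{"method": "arm_command", "body": {
  "xyz": [
    [60,34,5],
    [60,34,5],
    [60,34,5],
    [60,34,5]
  ],
  "delta_rot": [
    [0,0,0],
    [0,0,0],
    [0,0,0],
    [0,0,0]
  ],
  "hand": [1,1,1,1]
}}

```text
clock: 1.9
ee_pos: [0.4527, 0.0166, 0.1999]
eef_rot: [0.708, 0.706, 0.0, -0.0]
contact_force: [-0.8, -0.4, 0.2]
width: 0.0854
```

```bash
python3 - <<'E'
from h import *
import pickle
np.set_printoptions(precision=3,suppress=True)
print(sensors.read_state()['ee_pos'])
c=imaging.camera_model('wrist');snap('wrist','w1.png');pickle.dump(c,open('w1.pkl','wb'))
E
```

```text
[0.453 0.017 0.2  ]
```

View pics/w1.png

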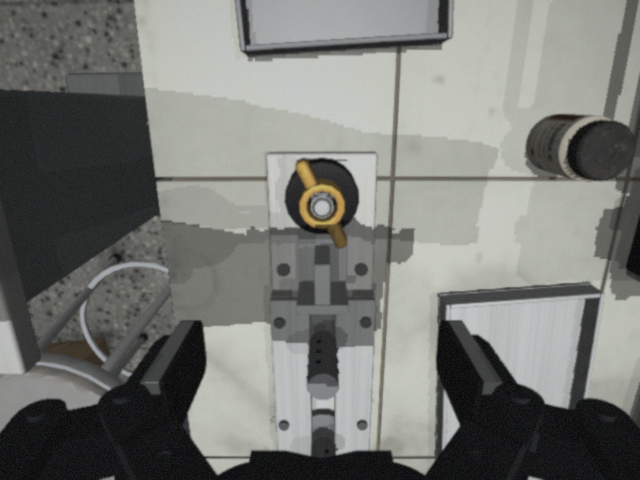

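The wrist view shows the stud top at (322,207) inside the nut. The wing tips are at about (302,164) and (341,243). The rib runs at u≈322, v≈250–290, and the flange top is near v≈300.

```bash
python3 - <<'E'
from h import *
import pickle
np.set_printoptions(precision=4,suppress=True)
c=pickle.load(open('w1.pkl','rb'));im=cv2.imread('pics/w1.png');hsv=cv2.cvtColor(im,cv2.COLOR_BGR2HSV)
m=cv2.inRange(hsv,(12,120,60),(35,255,255));m[:140]=0;m[270:]=0;m[:,:270]=0;m[:,380:]=0
n=cv2.findContours(m,cv2.RETR_EXTERNAL,cv2.CHAIN_APPROX_NONE)[0];k=max(n,key=cv2.contourArea)
(cx,cy),(w,h),a=cv2.minAreaRect(k);print('nut rect',cx,cy,w,h,a)
P=[onplane(c,*p,.071)[:2] for p in cv2.boxPoints(((cx,cy),(w,h),a))];P=np.array(P);e=[P[1]-P[0],P[2]-P[1]]
print('nut centre',P.mean(0),[(np.linalg.norm(x),np.degrees(np.arctan2(x[1],x[0]))) for x in e])
print('stud top',onplane(c,322,207,.074))
T=imaging.camera_model('top');t=cv2.cvtColor(cv2.imread('pics/top0.png'),cv2.COLOR_BGR2HSV)
m=cv2.inRange(t,(12,120,60),(35,255,255));m[:260]=0;m[300:]=0;m[:,:235]=0;m[:,280:]=0
k=max(cv2.findContours(m,cv2.RETR_EXTERNAL,cv2.CHAIN_APPROX_NONE)[0],key=cv2.contourArea);r=cv2.minAreaRect(k);print('top',r)
print(tri([ray(c,cx,cy),ray(T,*r[0])]), onplane(T,*r[0],.071))
for nm,u,v,z in (('plate end L',267,152,.012),('plate end R',377,152,.012),('plate low L',275,450,.012),('plate low R',374,450,.012),('flange top L',271,292,.067),('flange top R',374,292,.067),('spindle top',322,386,.097)): print(nm,onplane(c,u,v,z))
E
```

```text
nut rect 321.3503723144531 203.00750732421875 87.84027099609375 45.54310989379883 87.1375961303711
nut centre [0.4522 0.0344] [(np.float64(0.030094965330656306), np.float64(2.6447331846339557)), (np.float64(0.061424556205380405), np.float64(-86.35648017088313))]
stud top [0.4526 0.0334 0.074 ]
top ((255.14093017578125, 279.17681884765625), (10.554777145385742, 22.22449493408203), 41.987213134765625)
(array([0.4535, 0.0332, 0.062 ]), [np.float64(0.0012808450868961433), np.float64(0.0012808450868961817)]) [0.4542 0.032  0.071 ]
plate end L [0.4089 0.0637 0.012 ]
plate end R [0.4969 0.0634 0.012 ]
plate low L [ 0.4031 -0.2416  0.012 ]
plate low R [ 0.5066 -0.2421  0.012 ]
flange top L [ 0.4144 -0.0332  0.067 ]
flange top R [ 0.4913 -0.0335  0.067 ]
spindle top [ 0.4523 -0.0942  0.097 ]
```

Emit:
{"method": "arm_command", "body": {
  "xyz": [
    [16,0,60],
    [16,0,100],
    [16,0,120],
    [16,0,135],
    [16,0,150],
    [16,0,151],
    [16,0,151],
    [16,0,151],
    [16,0,151],
    [16,0,151]
  ],
  "delta_rot": [
    [0,0,-0.18],
    [0,0,-0.36],
    [0,0,-0.445],
    [0,0,-0.445],
    [0,0,-0.445],
    [0,0,-0.445],
    [0,0,-0.445],
    [0,0,-0.445],
    [0,0,-0.445],
    [0,0,-0.445]
  ],
  "hand": [1,1,1,1,1,1,-1,-1,-1,-1],
  "squeeze": 50
}}

```text
clock: 3.2
ee_pos: [0.4536, 0.0326, 0.0498]
eef_rot: [0.535, 0.845, 0.001, 0.001]
contact_force: [-1.2, -0.3, 4.9]
width: 0.0296
```

Emit:
{"method": "arm_command", "body": {
  "xyz": [
    [0,0,0],
    [0,0,-20],
    [0,0,-50],
    [0,0,-90],
    [0,0,-100],
    [0,0,-100]
  ],
  "delta_rot": [
    [0,0,0],
    [0,0,0],
    [0,0,0],
    [0,0,0],
    [0,0,0],
    [0,0,0]
  ],
  "hand": [-1,-1,-1,-1,-1,-1]
}}

```text
clock: 3.95
ee_pos: [0.4536, 0.0325, 0.1498]
eef_rot: [0.535, 0.845, 0.001, 0.001]
contact_force: [0.6, 0.3, -0.8]
width: 0.03
```

```bash
python3 - <<'E'
from h import *
import pickle
c=imaging.camera_model('wrist');snap('wrist','w2.png');pickle.dump(c,open('w2.pkl','wb'))
E
```

```text
(no output)
```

View pics/w2.png

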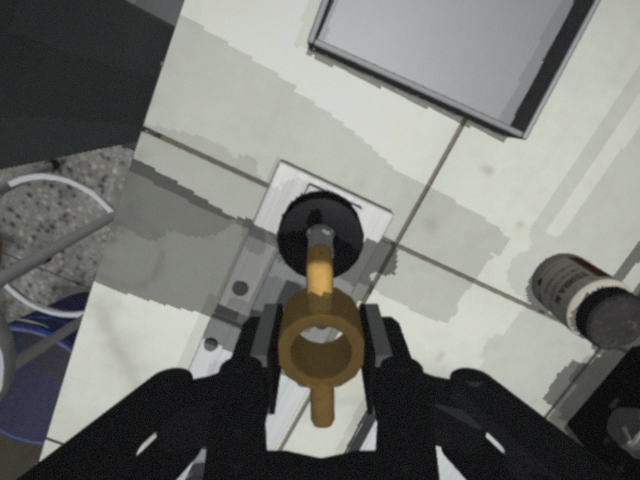

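Nut is held and the spacer is still on the stud. The tray's near rim corners are at (313,47) and (525,137).

```bash
cat >> h.py <<'E'
def traypt(c,ang,p):
    a=np.radians(ang);return np.array(c)+np.array([[np.cos(a),-np.sin(a)],[np.sin(a),np.cos(a)]])@np.array(p)
E
python3 - <<'E'
from h import *
import pickle
np.set_printoptions(precision=4,suppress=True)
c=pickle.load(open('w2.pkl','rb'))
A=onplane(c,313,47,.03)[:2];B=onplane(c,525,137,.03)[:2];e=B-A;ang=np.degrees(np.arctan2(e[1],e[0]))
cen=traypt((A+B)/2,ang,(0,.115));print(A,B,np.linalg.norm(e),ang,cen)
for nm,p in (('nut',(.022,.068)),('spacer',(-.038,.05)),('bracket grip',(.01,-.07))):
    print(nm,traypt(cen,ang,p),traypt((.464,.258),2,p))
print(totool([*traypt(cen,ang,(.022,.068)),.15]))
E
```

```text
[0.3997 0.1348] [0.5429 0.1456] 0.14351760936146807 4.302347766743534 [0.4627 0.2549]
nut [0.4795 0.3243] [0.4836 0.3267]
spacer [0.421  0.3019] [0.4243 0.3066]
bracket grip [0.4779 0.1858] [0.4764 0.1884]
[252.3 149.   -0.9]
```

Emit:
{"method": "arm_command", "body": {
  "xyz": [
    [50,30,0],
    [100,60,0],
    [150,90,0],
    [200,120,0],
    [253,150,0],
    [253,150,40],
    [253,150,90],
    [253,150,115],
    [253,150,127],
    [253,150,127]
  ],
  "delta_rot": [
    [0,0,0.1],
    [0,0,0.2],
    [0,0,0.3],
    [0,0,0.39],
    [0,0,0.39],
    [0,0,0.39],
    [0,0,0.39],
    [0,0,0.39],
    [0,0,0.39],
    [0,0,0.39]
  ],
  "hand": [-1,-1,-1,-1,-1,-1,-1,-1,-1,-1]
}}

```text
clock: 5.25
ee_pos: [0.4789, 0.3248, 0.0204]
eef_rot: [0.689, 0.725, -0.001, -0.001]
contact_force: [-0.2, 0.1, -0.4]
width: 0.0294
```

Emit:
{"method": "arm_command", "body": {
  "xyz": [
    [0,0,7],
    [0,0,7],
    [0,0,7],
    [0,0,7],
    [0,0,7],
    [0,0,-40],
    [0,0,-90],
    [0,0,-130],
    [0,0,-130],
    [0,0,-130]
  ],
  "delta_rot": [
    [0,0,0],
    [0,0,0],
    [0,0,0],
    [0,0,0],
    [0,0,0],
    [0,0,0],
    [0,0,0],
    [0,0,0],
    [0,0,0],
    [0,0,0]
  ],
  "hand": [-1,-1,0.2,0.2,0.2,0.2,0.2,0.2,1,1]
}}

```text
clock: 6.5
ee_pos: [0.4789, 0.3247, 0.1502]
eef_rot: [0.689, 0.725, -0.001, -0.001]
contact_force: [-0.1, -0.4, -0.2]
width: 0.0844
```

```bash
python3 - <<'E'
from h import *
import pickle
c=imaging.camera_model('wrist');snap('wrist','w3.png');pickle.dump(c,open('w3.pkl','wb'));print(totool([.4526,.033,.12]))
E
```

```text
[-289.6  -40.5   29.9]
```

View pics/w3.png

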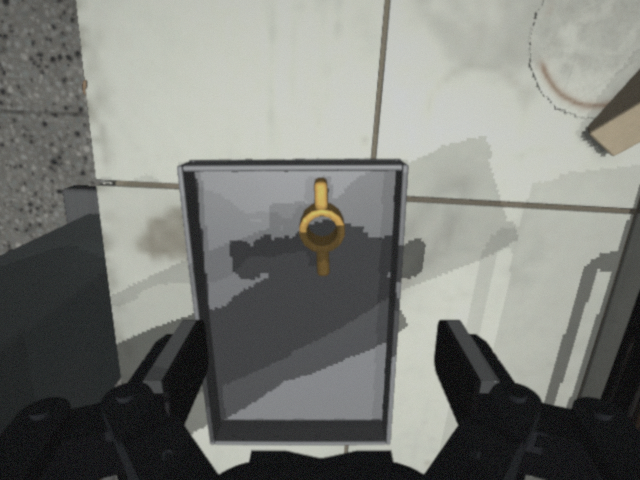

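Nut lies flat in the tray at (322,230), well inside the rim. Next is the spacer.

Emit:
{"method": "arm_command", "body": {
  "xyz": [
    [-58,-8,0],
    [-116,-16,0],
    [-174,-24,0],
    [-232,-32,0],
    [-290,-40,0],
    [-290,-40,40],
    [-290,-40,80],
    [-290,-40,110],
    [-290,-40,126],
    [-290,-40,126]
  ],
  "delta_rot": [
    [0,0,0.05],
    [0,0,0.05],
    [0,0,0.05],
    [0,0,0.05],
    [0,0,0.05],
    [0,0,0.05],
    [0,0,0.05],
    [0,0,0.05],
    [0,0,0.05],
    [0,0,0.05]
  ],
  "hand": [1,1,1,1,1,1,1,1,1,1]
}}

```text
clock: 7.8
ee_pos: [0.4494, 0.0327, 0.0213]
eef_rot: [0.707, 0.708, -0.004, -0.004]
contact_force: [-0.3, 0.4, -0.4]
width: 0.0854
```

Emit:
{"method": "arm_command", "body": {
  "xyz": [
    [0,0,0],
    [0,0,0],
    [0,0,0],
    [0,0,0],
    [0,0,-15],
    [0,0,-40],
    [0,0,-80],
    [0,0,-110],
    [0,0,-110],
    [0,0,-110]
  ],
  "delta_rot": [
    [0,0,0],
    [0,0,0],
    [0,0,0],
    [0,0,0],
    [0,0,0],
    [0,0,0],
    [0,0,0],
    [0,0,0],
    [0,0,0],
    [0,0,0]
  ],
  "hand": [-1,-1,-1,-1,-1,-1,-1,-1,-1,-1],
  "squeeze": 50
}}

```text
clock: 9.05
ee_pos: [0.4496, 0.0329, 0.1307]
eef_rot: [0.707, 0.708, -0.005, -0.004]
contact_force: [-0.4, 0.6, -1.7]
width: 0.0534
```

```bash
cat >> h.py <<'E'
def tray():
    "centre, angle and size of the grey tray from the top view (rim outline)"
    T=imaging.camera_model('top');t=cv2.cvtColor(imaging.capture('top'),cv2.COLOR_RGB2BGR)
    m=cv2.inRange(t,(0,0,0),(185,185,185));m[:225]=0;m[330:]=0;m[:,:95]=0;m[:,240:]=0
    m=cv2.morphologyEx(m,cv2.MORPH_OPEN,np.ones((5,5)))
    k=max(cv2.findContours(m,cv2.RETR_EXTERNAL,cv2.CHAIN_APPROX_NONE)[0],key=cv2.contourArea)
    B=np.array([onplane(T,*p,.025)[:2] for p in cv2.boxPoints(cv2.minAreaRect(k))])
    e=[B[1]-B[0],B[2]-B[1]];l=[np.linalg.norm(x) for x in e];x=e[int(np.argmin(l))];x=x*np.sign(x[0])
    return B.mean(0),np.degrees(np.arctan2(x[1],x[0])),l,t
E
python3 - <<'E'
from h import *
np.set_printoptions(precision=4,suppress=True)
c,a,l,t=tray();print(c,a,l);cv2.imwrite('pics/t1.png',t)
t0=cv2.imread('pics/top0.png')
imaging_capture=imaging.capture;imaging.capture=lambda n:t0[:,:,::-1].copy();print('start',tray()[:3])
print(totool([*traypt(c,a,(-.038,.05)),.15]))
E
```

```text
[0.4659 0.261 ] -0.13594353542441662 [np.float64(0.37085930627112623), np.float64(0.2590435780757965)]
start (array([0.4659, 0.261 ]), np.float64(-0.13594353542441662), [np.float64(0.37085930627112623), np.float64(0.2590435780757965)])
[278.2 -21.1 -19.8]
```

```bash
python3 - <<'E'
from h import *
for f in ('top0','t1'):
    t=cv2.imread(f'pics/{f}.png').max(2);print(f,t[277,100:240:6], t[277,122:132],t[277,212:222])
    for th in (150,160,170):
        m=((t<th)*255).astype(np.uint8);m[:225]=0;m[330:]=0;m[:,:95]=0;m[:,240:]=0
        m=cv2.morphologyEx(m,cv2.MORPH_OPEN,np.ones((5,5)))
        k=max(cv2.findContours(m,cv2.RETR_EXTERNAL,cv2.CHAIN_APPROX_NONE)[0],key=cv2.contourArea);print(th,cv2.minAreaRect(k))
E
```

```text
top0 [162 162 163 163 128 129 141 141 142 142 143 144 144 145 146 146 147 148
 148 104 164 164 164 165] [157 145 128  93  56  49  69 102 129 139] [139 126 104  88 107 139 158 163 164 164]
150 ((170.71826171875, 284.5558166503906), (76.44808197021484, 96.39725494384766), 85.91438293457031)
160 ((167.64447021484375, 268.7604064941406), (102.73844909667969, 107.68820190429688), 73.0724868774414)
170 ((167.0, 277.0), (104.0, 144.0), 90.0)
t1 [164 165 165 165 129 130 139 139 120 144 145 145 146 147 147 148 161 160
 145 141 145 144 150 156] [159 147 129  95  57  50  70 104 130 138] [140 141 141 142 143 144 145 145 145 145]
150 ((180.5, 282.0), (94.0, 117.0), 90.0)
160 ((175.0, 281.5), (95.0, 128.0), 90.0)
170 ((167.0, 277.0), (104.0, 144.0), 90.0)
```

Emit:
{"method": "arm_command", "body": {
  "xyz": [
    [30,-3,-20],
    [65,-6,-20],
    [100,-10,-20],
    [135,-13,-20],
    [170,-17,-20],
    [205,-20,-20],
    [240,-24,-20],
    [271,-27,-20],
    [271,-27,-20],
    [271,-27,-20]
  ],
  "delta_rot": [
    [0,0,-0.18],
    [0,0,-0.36],
    [0,0,-0.54],
    [0,0,-0.72],
    [0,0,-0.9],
    [0,0,-1.08],
    [0,0,-1.26],
    [0,0,-1.44],
    [0,0,-1.62],
    [0,0,-1.62]
  ],
  "hand": [-1,-1,-1,-1,-1,-1,-1,-1,-1,-1]
}}

```text
clock: 10.35
ee_pos: [0.4206, 0.3035, 0.1484]
eef_rot: [-0.025, 1.0, -0.001, -0.009]
contact_force: [-1.0, 0.1, -1.6]
width: 0.0531
```

```bash
python3 - <<'E'
from h import *
import pickle
s=sensors.read_state();print(s['ee_pos'],s['eef_rot'],s['width'])
c=imaging.camera_model('wrist');snap('wrist','w4.png');pickle.dump(c,open('w4.pkl','wb'));snap('top','t2.png')
t=cv2.imread('pics/t2.png').max(2);print(t[277,122:132]);print(totool([.4225,.304,.02]))
E
```

```text
[0.42061225 0.30350246 0.14838555] [-0.02466675  0.99965589 -0.00125709 -0.00883544] 0.053138112304664586
[ 34  32  29  27  26  29  45  76 107 122]
[ -3.6   0.9 128.9]
```

View pics/w4.png

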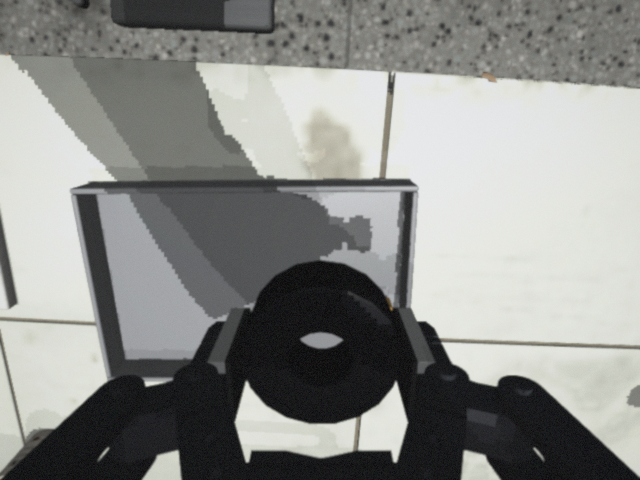

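The spacer is held. The tray's robot-side rim corners are at (75,190) and (415,187).

```bash
python3 - <<'E'
from h import *
import pickle
np.set_printoptions(precision=4,suppress=True)
c=pickle.load(open('w4.pkl','rb'))
A=onplane(c,74,189,.03)[:2];B=onplane(c,416,186,.03)[:2];e=B-A;ang=np.degrees(np.arctan2(e[1],e[0]))-90
cen=traypt((A+B)/2,ang,(.075,0));print(A,B,np.linalg.norm(e),ang,cen,proj(c,[*traypt(cen,ang,(-.038,.05)),.005]),totool([*traypt(cen,ang,(-.038,.05)),.02]))
E
```

```text
[0.3952 0.1395] [0.3825 0.3637] 0.2245596170179644 3.247203974554907 [0.4637 0.2559] [320.7729 230.648 ] [ -4.    0.5 128.9]
```

Emit:
{"method": "arm_command", "body": {
  "xyz": [
    [-4,0,50],
    [-4,0,100],
    [-4,0,125],
    [-4,0,138],
    [-4,0,138],
    [-4,0,138],
    [-4,0,138],
    [-4,0,138]
  ],
  "delta_rot": [
    [0,0,0],
    [0,0,0],
    [0,0,0],
    [0,0,0],
    [0,0,0],
    [0,0,0],
    [0,0,0],
    [0,0,0]
  ],
  "hand": [-1,-1,-1,-1,-1,0.6,0.6,0.6]
}}

```text
clock: 11.45
ee_pos: [0.4238, 0.3036, 0.012]
eef_rot: [-0.024, 1.0, -0.0, -0.007]
contact_force: [-0.9, 0.3, -0.5]
width: 0.0681
```

Emit:
{"method": "arm_command", "body": {
  "xyz": [
    [0,0,-30],
    [0,0,-80],
    [0,0,-130],
    [30,40,-140],
    [30,80,-140],
    [30,120,-140],
    [30,160,-140],
    [30,180,-140],
    [30,180,-140],
    [30,180,-140]
  ],
  "delta_rot": [
    [0,0,0],
    [0,0,0.18],
    [0,0,0.36],
    [0,0,0.54],
    [0,0,0.72],
    [0,0,0.9],
    [0,0,1.08],
    [0,0,1.26],
    [0,0,1.44],
    [0,0,1.62]
  ],
  "hand": [0.6,0.6,0.6,1,1,1,1,1,1,1]
}}

```text
clock: 12.7
ee_pos: [0.3871, 0.4827, 0.1526]
eef_rot: [0.71, 0.705, -0.005, -0.005]
contact_force: [-0.3, 0.3, -1.0]
width: 0.0855
```

Emit:
{"method": "arm_command", "body": {
  "xyz": [
    [-60,8,-30],
    [-120,16,-30],
    [-180,24,-30],
    [-240,32,-30],
    [-300,40,-30],
    [-360,48,-30],
    [-420,56,-30],
    [-470,65,-30],
    [-500,65,-30],
    [-500,65,-30]
  ],
  "delta_rot": [
    [0,0,0],
    [0,0,0],
    [0,0,0],
    [0,0,0],
    [0,0,0],
    [0,0,0],
    [0,0,0],
    [0,0,0],
    [0,0,0],
    [0,0,0]
  ],
  "hand": [1,1,1,1,1,1,1,1,1,1]
}}

```text
clock: 13.95
ee_pos: [0.4493, -0.0193, 0.1827]
eef_rot: [0.711, 0.703, -0.005, -0.004]
contact_force: [-0.1, 0.2, 0.9]
width: 0.0856
```

```bash
python3 - <<'E'
from h import *
import pickle
s=sensors.read_state();print(s['ee_pos'],s['eef_rot'],s['width'])
c=imaging.camera_model('wrist');w=snap('wrist','w5.png');pickle.dump(c,open('w5.pkl','wb'));t=snap('top','t3.png')
print(t[277,122:132].max(1))
a=cv2.resize(t[220:320,100:300],(640,320));b=w[:,:,:];o=np.vstack([cv2.resize(b,(640,480))[60:340],a]);cv2.imwrite('pics/c5.png',o[:,:,::-1])
E
```

```text
[ 0.44934598 -0.01934432  0.18269096] [ 0.71085922  0.70330248 -0.00515345 -0.00427018] 0.08558106784917867
[159 147 129  94  56  49  70 103 129 137]
```

View pics/c5.png

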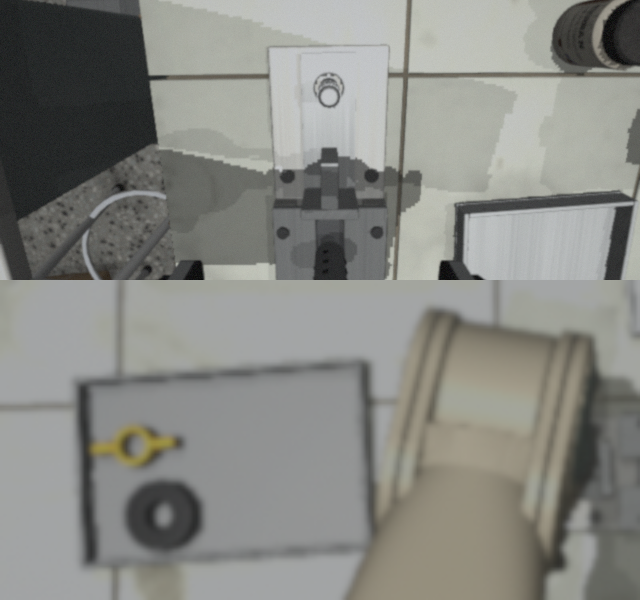

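The bracket is in place over the stud, with the stud top at (329,157) in full-image coordinates. The rib's front top edge is at about (329,223). The nut and spacer both lie in the tray.

```bash
python3 - <<'E'
from h import *
import pickle
np.set_printoptions(precision=4,suppress=True)
c=pickle.load(open('w5.pkl','rb'));c1=pickle.load(open('w1.pkl','rb'))
for u,v,z in ((329,157,.074),(329,223,.067),(329,223,.077),(321,240,.067),(338,240,.067),(274,266,.067),(304,270,.067),(357,270,.067)): print((u,v,z),onplane(c,u,v,z))
for y in (-.011,-.044,-.052):
  for z in (.067,.077): print(y,z,proj(c,[.4526,y,z]))
print('sp top',onplane(c,330,270,.097))
im=cv2.imread('pics/w5.png');print(im[190:290:2,329].max(1))
E
```

```text
(329, 157, 0.074) [0.4526 0.0327 0.074 ]
(329, 223, 0.067) [ 0.4524 -0.0112  0.067 ]
(329, 223, 0.077) [ 0.4524 -0.0083  0.077 ]
(321, 240, 0.067) [ 0.447 -0.023  0.067]
(338, 240, 0.067) [ 0.4584 -0.023   0.067 ]
(274, 266, 0.067) [ 0.4146 -0.0415  0.067 ]
(304, 270, 0.067) [ 0.4351 -0.0446  0.067 ]
(357, 270, 0.067) [ 0.4715 -0.0448  0.067 ]
-0.011 0.067 [329.2851 222.7504]
-0.011 0.077 [329.3996 227.0767]
-0.044 0.067 [329.4901 269.0351]
-0.044 0.077 [329.6065 274.8152]
-0.052 0.067 [329.5365 279.7288]
-0.052 0.077 [329.6533 285.8241]
sp top [ 0.4527 -0.0322  0.097 ]
[188 190 185 186 186 185 184 185 174  97  69  67  69  70  71  69  85 163
 137  96  87  83  79  78  82  78  77  84  78  81  79  76  82  96 103 108
 106 107 104 101 108 113 113 117 111  89  83  85  83  81]
```

```bash
cat >> h.py <<'E'
def rotto(psi_deg):
    a=np.radians(psi_deg);W=np.array([[np.cos(a),np.sin(a),0],[np.sin(a),-np.cos(a),0],[0,0,-1]]).T
    W=np.column_stack([[np.cos(a),np.sin(a),0],[np.sin(a),-np.cos(a),0],[0,0,-1]])
    R=Rn.from_quat(sensors.read_state()['eef_rot']);return np.round((R.inv()*Rn.from_matrix(W)).as_rotvec(),3)
E
python3 - <<'E'
from h import *
print(totool([.4526,-.022,.032]),rotto(90))
E
```

```text
[ -4.4   5.7 150.4] [-0.014  0.001 -0.007]
```

Emit:
{"method": "arm_command", "body": {
  "xyz": [
    [-4,6,50],
    [-4,6,100],
    [-4,6,130],
    [-4,6,150],
    [-4,6,150],
    [-4,6,150],
    [-4,6,150],
    [-4,6,150],
    [-4,6,150],
    [-4,6,150]
  ],
  "delta_rot": [
    [-0.014,0,-0.007],
    [-0.014,0,-0.007],
    [-0.014,0,-0.007],
    [-0.014,0,-0.007],
    [-0.014,0,-0.007],
    [-0.014,0,-0.007],
    [-0.014,0,-0.007],
    [-0.014,0,-0.007],
    [-0.014,0,-0.007],
    [-0.014,0,-0.007]
  ],
  "hand": [1,1,1,1,1,-1,-1,-1,-1,-1],
  "squeeze": 90
}}

```text
clock: 15.3
ee_pos: [0.4536, -0.0218, 0.033]
eef_rot: [0.707, 0.707, 0.0, 0.001]
contact_force: [-0.0, -0.4, 4.0]
width: 0.0107
```

Emit:
{"method": "arm_command", "body": {
  "xyz": [
    [0,0,0],
    [0,0,0],
    [0,0,-20],
    [0,0,-40],
    [0,0,-60],
    [0,0,-85],
    [0,0,-110],
    [0,0,-120],
    [0,0,-120]
  ],
  "delta_rot": [
    [0,0,0],
    [0,0,0],
    [0,0,0],
    [0,0,0],
    [0,0,0],
    [0,0,0],
    [0,0,0],
    [0,0,0],
    [0,0,0]
  ],
  "hand": [-1,-1,-1,-1,-1,-1,-1,-1,-1]
}}

```text
clock: 16.42
ee_pos: [0.4534, -0.0217, 0.1529]
eef_rot: [0.707, 0.707, 0.0, 0.001]
contact_force: [-0.5, -0.3, -2.8]
width: 0.0111
```

```bash
python3 - <<'E'
from h import *
import pickle
s=sensors.read_state();print(s['ee_pos'],s['eef_rot'],s['width'])
c=imaging.camera_model('wrist');w=snap('wrist','w6.png');pickle.dump(c,open('w6.pkl','wb'));t=snap('top','t4.png')
print(t[277,122:132].max(1))
E
```

```text
[ 0.45344597 -0.02172526  0.15288731] [7.07320487e-01 7.06892449e-01 2.79987797e-04 8.45822127e-04] 0.01107185534577204
[159 147 129  94  56  50  70 103 129 137]
```

View pics/w6.png

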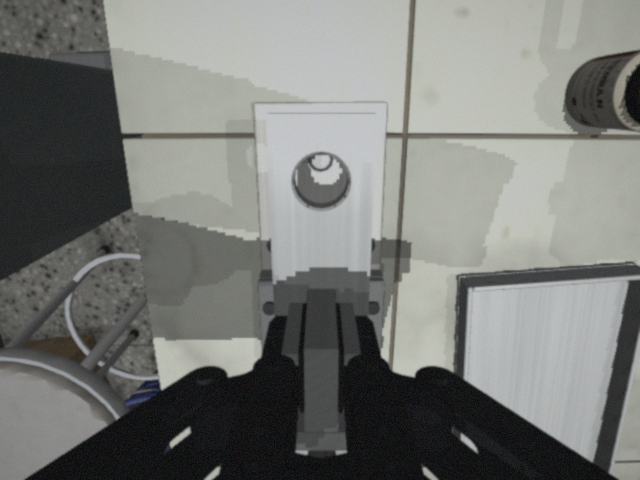

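The bracket is held and clear of the stud. The tray rim pixels are unchanged.

Emit:
{"method": "arm_command", "body": {
  "xyz": [
    [50,6,0],
    [100,12,0],
    [150,18,0],
    [208,24,0],
    [208,24,40],
    [208,24,80],
    [208,24,105],
    [208,24,121],
    [208,24,121],
    [208,24,121]
  ],
  "delta_rot": [
    [0,0,-0.056],
    [0,0,-0.056],
    [0,0,-0.056],
    [0,0,-0.056],
    [0,0,-0.056],
    [0,0,-0.056],
    [0,0,-0.056],
    [0,0,-0.056],
    [0,0,-0.056],
    [0,0,-0.056]
  ],
  "hand": [-1,-1,-1,-1,-1,-1,-1,-1,-1,-1]
}}

```text
clock: 17.77
ee_pos: [0.4774, 0.1866, 0.0315]
eef_rot: [0.687, 0.726, 0.0, 0.0]
contact_force: [0.2, 0.5, -1.8]
width: 0.0109
```

Emit:
{"method": "arm_command", "body": {
  "xyz": [
    [0,0,3],
    [0,0,3],
    [0,0,3],
    [0,0,3],
    [0,0,3],
    [0,0,-50],
    [0,0,-100],
    [0,0,-150],
    [0,0,-150],
    [0,0,-150]
  ],
  "delta_rot": [
    [0,0,0],
    [0,0,0],
    [0,0,0],
    [0,0,0],
    [0,0,0],
    [0,0,0],
    [0,0,0],
    [0,0,0],
    [0,0,0],
    [0,0,0]
  ],
  "hand": [-1,-1,0.1,0.1,0.1,0.1,0.1,0.1,1,1]
}}

```text
clock: 19.02
ee_pos: [0.4771, 0.1865, 0.1813]
eef_rot: [0.687, 0.726, 0.0, 0.0]
contact_force: [-0.9, 0.1, 0.0]
width: 0.0805
```

```bash
python3 - <<'E'
from h import *
w=snap('wrist','w7.png');t=snap('top','t5.png')
print(t[277,122:132].max(1)); print(totool([.4526,-.097,.182]),rotto(90))
E
```

```text
[152 152 152 152 152 152 151 151 150 149]
[-281.5  -39.    -1.9] [-0.002  0.001  0.055]
```

View pics/w7.png

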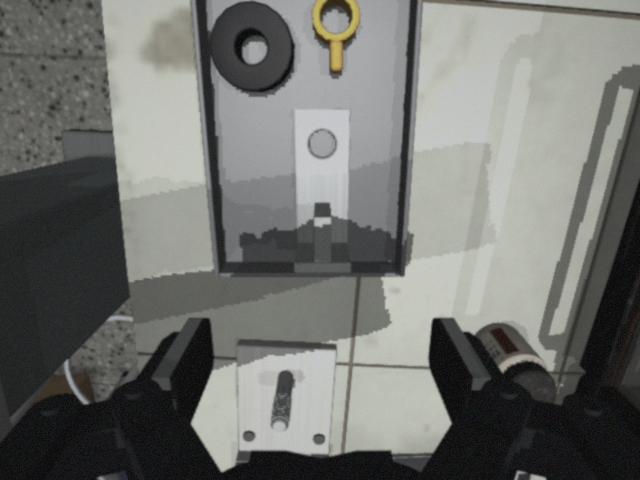

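The bracket lies in the tray beside the spacer and nut. Its flange looks close to the near wall, so I'll check that margin. The rim corners are at about (218,275) and (405,272).

```bash
python3 - <<'E'
from h import *
np.set_printoptions(precision=4,suppress=True)
c=imaging.camera_model('wrist')
A=onplane(c,218,275,.03)[:2];B=onplane(c,405,272,.03)[:2];e=B-A;ang=np.degrees(np.arctan2(e[1],e[0]));cen=traypt((A+B)/2,ang,(0,.115))
print(A,B,np.linalg.norm(e),ang,cen)
h=onplane(c,322,143,.012)[:2];p0=onplane(c,322,110,.013)[:2];print('hole',h,'plate end',p0,'spacer',onplane(c,252,46,.03),'nut',onplane(c,336,17,.03))
for q in (h,): print('hole in tray',traypt((0,0),-ang,q-cen))
snap('scene','s2.png');t=cv2.imread('pics/t5.png')
s=cv2.imread('pics/s2.png')
cv2.imwrite('pics/c6.png',np.vstack([cv2.resize(t[220:330,100:300],(640,352)),cv2.resize(s[320:470,180:350],(640,565))[:248*2:2]]))
E
```

```text
[0.3968 0.1381] [0.5425 0.1487] 0.14612726976676255 4.188918245063517 [0.4613 0.2581]
hole [0.4726 0.2416] plate end [0.4712 0.2651] spacer [0.423  0.3031 0.03  ] nut [0.477  0.3232 0.03  ]
hole in tray [ 0.0101 -0.0173]
```

View pics/c6.png

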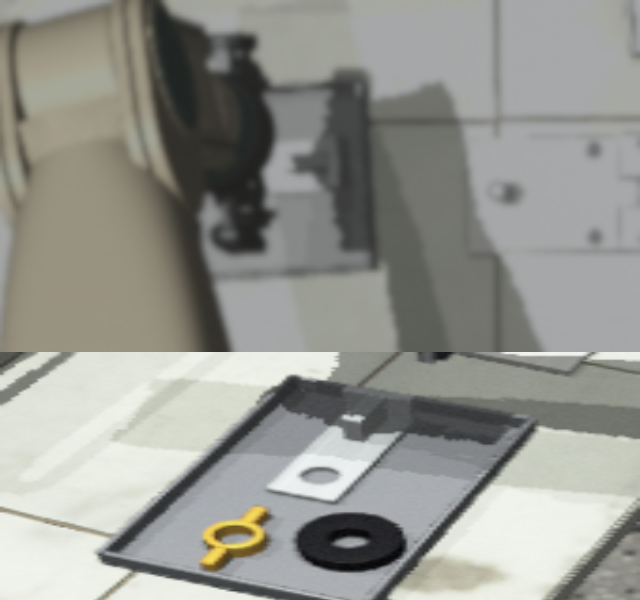

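All three parts are in the unmoved tray, with the bracket flat. Next is the near spindle.

Emit:
{"method": "arm_command", "body": {
  "xyz": [
    [-60,-8,0],
    [-120,-16,0],
    [-180,-24,0],
    [-240,-32,0],
    [-280,-39,0],
    [-280,-39,40],
    [-280,-39,80],
    [-280,-39,115],
    [-280,-39,135],
    [-280,-39,135]
  ],
  "delta_rot": [
    [0,0,0.055],
    [0,0,0.055],
    [0,0,0.055],
    [0,0,0.055],
    [0,0,0.055],
    [0,0,0.055],
    [0,0,0.055],
    [0,0,0.055],
    [0,0,0.055],
    [0,0,0.055]
  ],
  "hand": [1,1,1,1,1,1,1,1,1,1]
}}

```text
clock: 20.42
ee_pos: [0.4489, -0.0946, 0.0422]
eef_rot: [0.707, 0.707, -0.003, -0.004]
contact_force: [0.6, -0.0, 0.3]
width: 0.0854
```

Emit:
{"method": "arm_command", "body": {
  "xyz": [
    [0,0,0],
    [0,0,0],
    [0,0,0],
    [0,0,0],
    [0,0,0],
    [20,0,0],
    [40,0,0],
    [60,0,0],
    [81,0,0],
    [81,0,0]
  ],
  "delta_rot": [
    [0,0,0],
    [0,0,0],
    [0,0,0],
    [0,0,0],
    [0,0,0],
    [0,0,0],
    [0,0,0],
    [0,0,0],
    [0,0,0],
    [0,0,0]
  ],
  "hand": [-1,-1,-1,-1,-1,-1,-1,-1,-1,-1],
  "squeeze": 60
}}

```text
clock: 21.68
ee_pos: [0.4489, -0.0124, 0.0431]
eef_rot: [0.706, 0.708, -0.003, -0.004]
contact_force: [-0.4, 2.4, 5.2]
width: 0.0226
```

```bash
python3 - <<'E'
from h import *
s=sensors.read_state();print(s['ee_pos'],s['eef_rot'],s['width'],s['contact_force'])
print(totool([.4526,-.014,.045]))
snap('wrist','w8.png');print(imaging.camera_model('wrist')['t'])
E
```

```text
[ 0.44890021 -0.01238199  0.04305156] [ 0.70633879  0.70785744 -0.00251962 -0.00412365] 0.02257358337362816 [-0.42822447  2.39702801  5.18222491]
[-1.6  3.7 -2. ]
[-0.44755472  0.00484642  0.20213364]
```

View pics/w8.png

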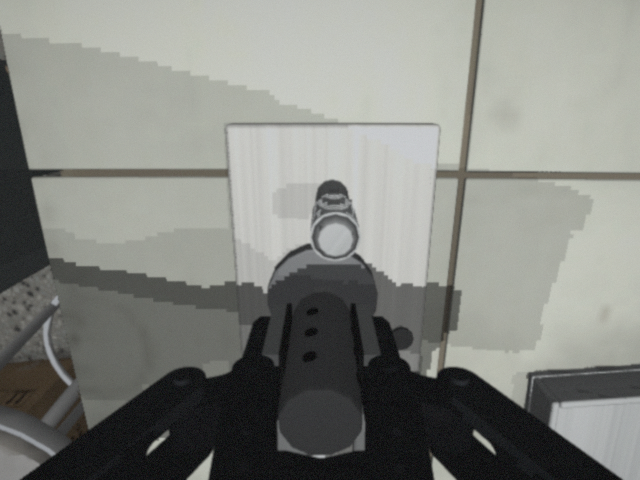

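The spindle is gripped, with its foot out of the mouth and just short of the stud. Lifting it now.

Emit:
{"method": "arm_command", "body": {
  "xyz": [
    [0,0,-10],
    [0,0,-30],
    [0,0,-60],
    [0,0,-100],
    [0,0,-100],
    [0,0,-100]
  ],
  "delta_rot": [
    [0,0,0],
    [0,0,0],
    [0,0,0],
    [0,0,0],
    [0,0,0],
    [0,0,0]
  ],
  "hand": [-1,-1,-1,-1,-1,-1]
}}

```text
clock: 22.48
ee_pos: [0.4489, -0.013, 0.1425]
eef_rot: [0.707, 0.708, -0.003, -0.005]
contact_force: [-1.4, 0.6, -1.8]
width: 0.0226
```

```bash
python3 - <<'E'
from h import *
for p in ((0,.045),(0,-.05)):
    q=traypt((.645,-.197),4.2,p);print(q,totool([*q,.143]),rotto(90))
E
```

```text
[ 0.64170428 -0.15212085] [-139.4  192.6   -2.9] [-0.011 -0.002  0.001]
[ 0.64866191 -0.24686572] [-234.2  199.5   -3.2] [-0.011 -0.002  0.001]
```

Emit:
{"method": "arm_command", "body": {
  "xyz": [
    [-35,48,-3],
    [-70,96,-3],
    [-105,144,-3],
    [-139,192,-3],
    [-139,192,-3],
    [-139,192,40],
    [-139,192,75],
    [-139,192,97],
    [-139,192,100],
    [-139,192,100]
  ],
  "delta_rot": [
    [-0.011,0,0],
    [-0.011,0,0],
    [-0.011,0,0],
    [-0.011,0,0],
    [-0.011,0,0],
    [-0.011,0,0],
    [-0.011,0,0],
    [-0.011,0,0],
    [-0.011,0,0],
    [-0.011,0,0]
  ],
  "hand": [-1,-1,-1,-1,-1,-1,-1,-1,-1,-1]
}}

```text
clock: 23.72
ee_pos: [0.6391, -0.151, 0.0398]
eef_rot: [0.707, 0.708, 0.0, -0.001]
contact_force: [1.6, 0.7, -1.0]
width: 0.0227
```

```bash
python3 - <<'E'
from h import *
import pickle
s=sensors.read_state();print(s['ee_pos'],s['eef_rot'],s['width'],s['contact_force'])
w=snap('wrist','w9.png');t=snap('scene','s3.png');pickle.dump(imaging.camera_model('wrist'),open('w9.pkl','wb'))
cv2.imwrite('pics/c7.png',np.vstack([w[:,:,::-1][:330],cv2.resize(t[150:350,180:480,::-1],(640,427))[:270]]))
E
```

```text
[ 0.6390621  -0.15099351  0.03980206] [ 7.06532856e-01  7.07678538e-01  4.90139655e-04 -1.47278901e-03] 0.02265279427492473 [ 1.59777783  0.68905179 -1.01191063]
```

View pics/c7.png

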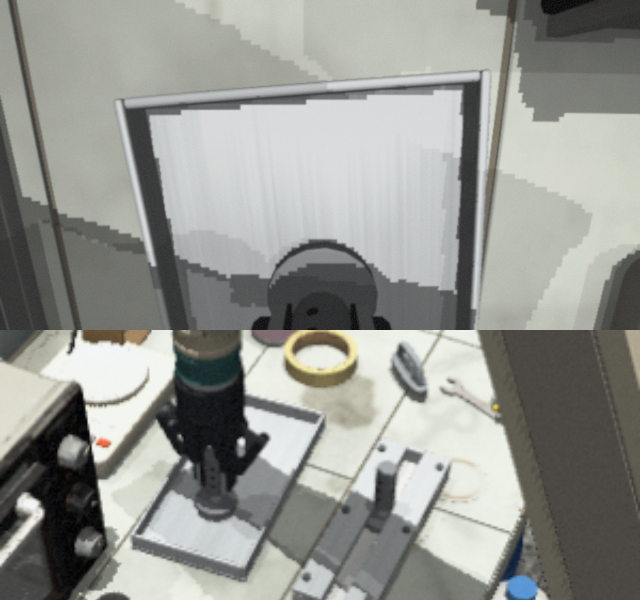

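The spindle's foot is inside the steel tray, with the walls clear on all sides. Releasing.

Emit:
{"method": "arm_command", "body": {
  "xyz": [
    [0,0,3],
    [0,0,3],
    [0,0,3],
    [0,0,3],
    [0,0,3],
    [0,0,3],
    [0,0,-50],
    [0,0,-100],
    [0,0,-140],
    [0,0,-140]
  ],
  "delta_rot": [
    [0,0,0],
    [0,0,0],
    [0,0,0],
    [0,0,0],
    [0,0,0],
    [0,0,0],
    [0,0,0],
    [0,0,0],
    [0,0,0],
    [0,0,0]
  ],
  "hand": [-1,-1,0.2,0.2,0.2,0.2,0.2,0.2,1,1]
}}

```text
clock: 25.08
ee_pos: [0.6435, -0.1529, 0.1864]
eef_rot: [0.707, 0.708, 0.003, 0.004]
contact_force: [0.5, -0.7, 0.3]
width: 0.0841
```

```bash
python3 - <<'E'
from h import *
print(totool([.4526,-.211,.18]),totool([.4526,-.211,.044]),rotto(90))
E
```

```text
[ -57.8 -191.1    4.5] [ -57.6 -192.5  140.5] [0.011 0.001 0.002]
```

Emit:
{"method": "arm_command", "body": {
  "xyz": [
    [-15,-48,4],
    [-30,-96,4],
    [-45,-144,4],
    [-58,-191,4],
    [-58,-192,40],
    [-58,-192,80],
    [-58,-192,115],
    [-58,-192,138],
    [-58,-192,138],
    [-58,-192,138]
  ],
  "delta_rot": [
    [0.011,0,0],
    [0.011,0,0],
    [0.011,0,0],
    [0.011,0,0],
    [0.011,0,0],
    [0.011,0,0],
    [0.011,0,0],
    [0.011,0,0],
    [0.011,0,0],
    [0.011,0,0]
  ],
  "hand": [1,1,1,1,1,1,1,1,1,1]
}}

```text
clock: 26.32
ee_pos: [0.4532, -0.2115, 0.0468]
eef_rot: [0.707, 0.708, -0.001, 0.0]
contact_force: [-0.2, -0.2, -0.4]
width: 0.0858
```

Emit:
{"method": "arm_command", "body": {
  "xyz": [
    [0,0,0],
    [0,0,0],
    [0,0,0],
    [0,0,0],
    [0,0,0],
    [0,0,0]
  ],
  "delta_rot": [
    [0,0,0],
    [0,0,0],
    [0,0,0],
    [0,0,0],
    [0,0,0],
    [0,0,0]
  ],
  "hand": [-1,-1,-1,-1,-1,-1],
  "squeeze": 60
}}

```text
clock: 27.08
ee_pos: [0.4537, -0.2117, 0.0474]
eef_rot: [0.707, 0.708, -0.001, 0.001]
contact_force: [-0.8, 1.0, 5.9]
width: 0.0227
```

```bash
python3 - <<'E'
from h import *
s=sensors.read_state();print(s['ee_pos'],s['width'],s['contact_force'],totool([.4515,-.014,.046]),rotto(90))
w=snap('wrist','w10.png');t=snap('scene','s4.png')
cv2.imwrite('pics/c8.png',np.vstack([w[180:,:,::-1],cv2.resize(t[150:350,180:480,::-1],(640,427))[:290]]))
E
```

```text
[ 0.4536796  -0.21172346  0.04739653] 0.02265899802181278 [-0.77489866  1.044107    5.88168748] [197.7  -1.9   1. ] [0.001 0.002 0.002]
```

View pics/c8.png

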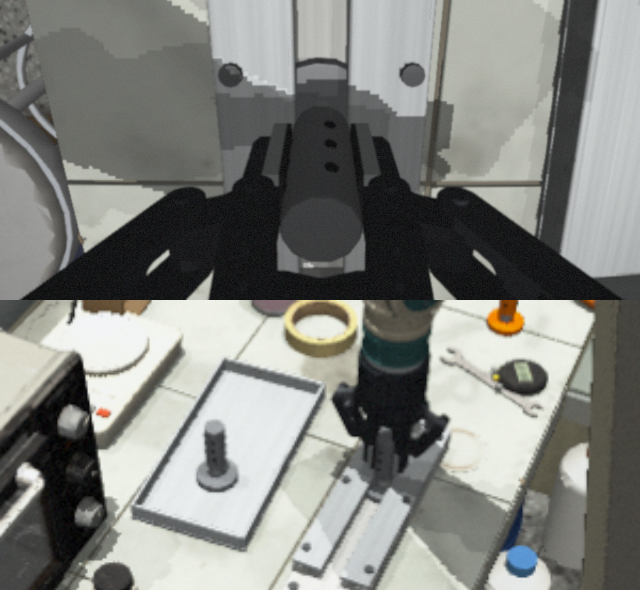

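The first spindle stands in the tray and the second is gripped. Sliding it out.

Emit:
{"method": "arm_command", "body": {
  "xyz": [
    [22,0,0],
    [46,0,0],
    [70,0,0],
    [94,0,0],
    [118,0,0],
    [142,0,0],
    [166,0,0],
    [185,0,0],
    [197,0,0],
    [197,0,0]
  ],
  "delta_rot": [
    [0,0,0],
    [0,0,0],
    [0,0,0],
    [0,0,0],
    [0,0,0],
    [0,0,0],
    [0,0,0],
    [0,0,0],
    [0,0,0],
    [0,0,0]
  ],
  "hand": [-1,-1,-1,-1,-1,-1,-1,-1,-1,-1]
}}

```text
clock: 28.42
ee_pos: [0.4539, -0.0138, 0.0474]
eef_rot: [0.706, 0.708, 0.0, 0.001]
contact_force: [-1.2, 0.7, 5.5]
width: 0.0226
```

Emit:
{"method": "arm_command", "body": {
  "xyz": [
    [0,0,0],
    [0,0,0]
  ],
  "delta_rot": [
    [0,0,0],
    [0,0,0]
  ],
  "hand": [-1,-1]
}}

```text
clock: 28.68
ee_pos: [0.4539, -0.0138, 0.0474]
eef_rot: [0.706, 0.708, 0.0, 0.001]
contact_force: [-0.4, 1.5, 4.3]
width: 0.0225
```

```bash
python3 - <<'E'
from h import *
s=sensors.read_state();print(s['ee_pos'],s['eef_rot'],s['width'],s['contact_force'])
w=snap('wrist','w11.png')
cv2.imwrite('pics/c9.png',w[100:,120:540,::-1])
E
```

```text
[ 0.45392227 -0.01384301  0.04738728] [7.06182388e-01 7.08029500e-01 3.70385021e-04 7.24427733e-04] 0.0225186276296642 [-0.43856823  1.51833261  4.31718859]
```

View pics/c9.png

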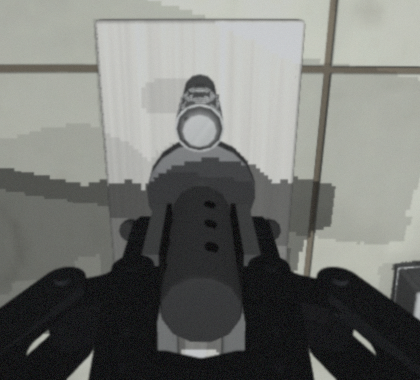

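The foot is clear of the mouth and just short of the stud, same as before. Lift and carry.

Emit:
{"method": "arm_command", "body": {
  "xyz": [
    [0,0,-20],
    [0,0,-60],
    [0,0,-110],
    [0,0,-120],
    [-45,38,-120],
    [-90,76,-120],
    [-135,114,-120],
    [-180,152,-120],
    [-233,195,-120],
    [-233,195,-120]
  ],
  "delta_rot": [
    [0,0,0],
    [0,0,0],
    [0,0,0],
    [0,0,0],
    [0,0,0],
    [0,0,0],
    [0,0,0],
    [0,0,0],
    [0,0,0],
    [0,0,0]
  ],
  "hand": [-1,-1,-1,-1,-1,-1,-1,-1,-1,-1]
}}

```text
clock: 29.98
ee_pos: [0.6503, -0.2497, 0.1642]
eef_rot: [0.707, 0.707, -0.0, -0.0]
contact_force: [-0.3, 0.1, -2.0]
width: 0.0227
```

```bash
python3 - <<'E'
from h import *
s=sensors.read_state();print(s['ee_pos'],s['eef_rot'],s['width'],totool([.647,-.247,.043]),rotto(90))
E
```

```text
[ 0.65030253 -0.24971819  0.16419337] [ 7.07403528e-01  7.06809856e-01 -2.15087839e-04 -1.72900331e-04] 0.02268727861206496 [  2.7  -3.2 121.2] [-0.001  0.    -0.001]
```

Emit:
{"method": "arm_command", "body": {
  "xyz": [
    [3,-3,50],
    [3,-3,90],
    [3,-3,110],
    [3,-3,119],
    [3,-3,121],
    [3,-3,122],
    [3,-3,122]
  ],
  "delta_rot": [
    [0,0,0],
    [0,0,0],
    [0,0,0],
    [0,0,0],
    [0,0,0],
    [0,0,0],
    [0,0,0]
  ],
  "hand": [-1,-1,-1,-1,-1,-1,-1]
}}

```text
clock: 30.85
ee_pos: [0.6483, -0.2472, 0.0438]
eef_rot: [0.707, 0.707, 0.0, 0.001]
contact_force: [0.4, -0.2, -0.9]
width: 0.0225
```

Emit:
{"method": "arm_command", "body": {
  "xyz": [
    [0,0,1],
    [0,0,1],
    [0,0,1],
    [0,0,1],
    [0,0,-50],
    [0,0,-100],
    [0,0,-150],
    [0,0,-180],
    [0,0,-180],
    [0,0,-180]
  ],
  "delta_rot": [
    [0,0,0],
    [0,0,0],
    [0,0,0],
    [0,0,0],
    [0,0,0],
    [0,0,0],
    [0,0,0],
    [0,0,0],
    [0,0,0],
    [0,0,0]
  ],
  "hand": [0.2,0.2,0.2,0.2,0.2,0.2,0.2,1,1,1]
}}

```text
clock: 32.1
ee_pos: [0.6473, -0.2467, 0.2225]
eef_rot: [0.707, 0.707, -0.0, 0.0]
contact_force: [0.1, -0.3, -0.5]
width: 0.0853
```

Emit:
{"method": "arm_command", "body": {
  "xyz": [
    [-60,-50,-10],
    [-120,-100,-10],
    [-180,-130,-10],
    [-240,-160,-10],
    [-240,-160,-10],
    [-240,-160,-10]
  ],
  "delta_rot": [
    [0,0,0],
    [0,0,0],
    [0,0,0],
    [0,0,0],
    [0,0,0],
    [0,0,0]
  ],
  "hand": [1,1,1,1,1,1]
}}

```text
clock: 32.85
ee_pos: [0.4844, -0.4884, 0.2294]
eef_rot: [0.709, 0.705, -0.0, -0.002]
contact_force: [0.2, 0.5, 0.4]
width: 0.0854
```

```bash
python3 - <<'E'
from h import *
s=sensors.read_state();print(s['ee_pos'],s['width'],s['contact_force'])
snap('top','t9.png');t=snap('scene','s9.png')
cv2.imwrite('pics/c10.png',cv2.resize(t[120:470,180:480,::-1],(510,595)))
E
```

```text
[ 0.48441053 -0.48835017  0.22941006] 0.08543281433474216 [0.19291627 0.46906434 0.42140787]
```

View pics/c10.png

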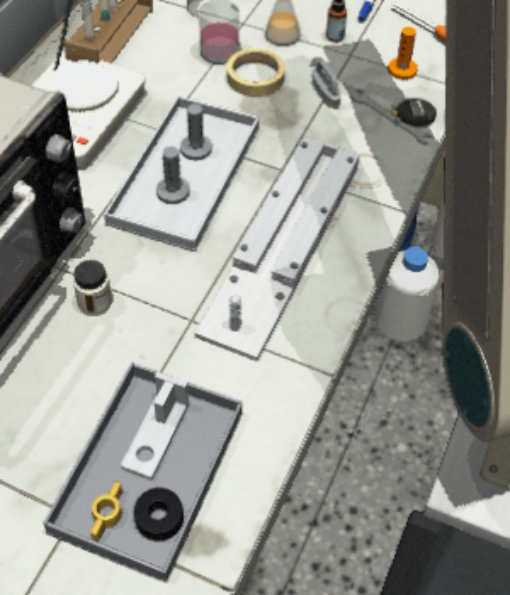

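View pics/t9.png

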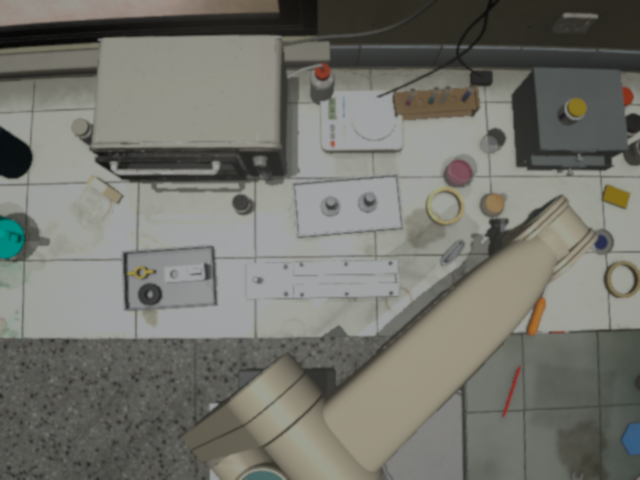

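Both views show the nut, spacer and bracket inside the grey tray, which hasn't moved. The two spindles stand in the steel tray at (330,206) and (368,201), and the rail is empty. The bystanders are where they started: jar (243,204), tape (444,206), brush (453,251). The gripper touches nothing.

```bash
python3 -c "
from rig import workorder; print(workorder.close_job())"
```

```text
the job is handed in; nothing more can be done
None
```

I put the wing nut, then the spacer, then the bracket in the grey tray, each before taking the next. I then slid out the only two spindles in the rail, stood both in the steel tray, and handed the job in at about 33 s of the 210 s allowed; no verdict was reported.

- **Last checks:** after the last release, the top and scene pictures showed all three parts inside the grey tray, both spindles standing in the steel tray and the rail empty. The jar, tape roll and brush were at their starting pixels. The gripper was open and clear, and the force reading was below 1 N.
- **What failed or disagreed:**
  - My automatic outline of the grey tray in the top view failed its size check. I used wrist-camera rim corners and a rim-pixel comparison instead; these put the tray centre within about 3 mm each time and showed no knock.
  - After placing the spacer I moved about 18 cm the wrong way sideways and corrected it on the next move; it touched nothing.
  - Finger readings came out 1 to 3 mm under the stated sizes (for example 53 mm on the 56 mm spacer), but every grip held.

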